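Clear the lab bench: beakers, bottles and staining box to their places

TASK

Clear the bench after staining: stand both used beakers in the grey wash-up tub, stand both capped bottles in the low white spill tray, and put the lidded staining box flat on the rocker's blue platform, inside its rim. Set each thing down upright rather than dropping it, and leave the tip box and the timer where they are.

Things in the scene. Friction and masses are not known exactly. Their poses are not given: they have to be found in the camera images.
- beaker_l_mid (a point): Larger open beaker of translucent plastic, standing upright: 50 mm across, 68 mm high, walls 2.5 mm, a small spout on the rim, about 45 g. Point: on its axis, half-way up (34 mm above its underside); z is its axis, up.
- beaker_s_mid (a point): Smaller open beaker, same make: 42 mm across, 56 mm high, about 32 g. Point: on its axis, half-way up (28 mm above its underside); z up.
- bottle_l_mid (a point): Larger closed round bottle, white plastic with a ribbed white screw cap and a blank label, standing: body 42 mm across and straight-sided from 2 to 51 mm above its underside, cap 34 mm across, 80 mm high in all, about 85 g. Point: on its axis, half-way up (40 mm above its underside); z up.
- bottle_s_mid (a point): Smaller closed bottle, same make: body 35 mm across and straight-sided from 2 to 40 mm above its underside, cap 28 mm across, 64 mm high in all, about 50 g. Point: on its axis, half-way up (32 mm above its underside); z up.
- stain_box_mid (a point): Square lidded staining box, white plastic, lid snapped on: lid 56 x 56 mm (the upper 12 mm), lower part 54 x 54 mm, 36 mm high, about 70 g; may be gripped across either pair of sides. Point: its centre, 18 mm above its underside; x and y run square to the sides, z up.
- tub_floor (a point): Wash-up tub: grey open plastic tub, outer 190 mm (its x) by 224 mm (its y), with a rim that stands out 4 mm more all round and a small grip 12 mm out at the middle of each y end, 60 mm high, walls 4 mm, flat floor inside 182 x 216 mm; does not move. Point: centre of the inner floor (4 mm above the bench); x and y along its sides, z up.
- tray_floor (a point): Spill tray: low white plastic tray, outer 190 mm (its x) by 224 mm (its y), with a rim that stands out 4 mm more, 22 mm high, walls 4 mm, flat floor inside 182 x 216 mm; does not move. Point: centre of the inner floor (4 mm above the bench); x and y along its sides, z up.
- platform (a point): Rocker: a low white machine with two blue knobs on its front and a level blue platform on top, 196 mm (x) by 222 mm (y); the platform is switched off and does not move. A rim round it stands 8 mm above the mat; inside the rim the mat measures 184 x 210 mm. Point: centre of the mat's upper face, 108 mm above the bench; x and y along the sides, z up.
- tip_box_mid (a point): Bystander, leave alone: orange box of pipette tips, 118 x 80 x 40 mm with tips standing 8 mm out of it, loose on the bench, about 300 g. Point: its centre, 20 mm above the bench; x along its 118 mm side, z up.
- timer_mid (a point): Bystander, leave alone: white bench timer lying flat, 56 mm (x) by 50 mm (y), 16 mm high, loose on the bench, about 90 g. Point: its centre, 8 mm above the bench; z up.

How it is judged:
At the end, for the whole second after the job is handed in: Both beakers stand on the tub's floor and both bottles on the spill tray's floor; the box lies lid up on the rocker, its centre within 70 mm (x) and 84 mm (y) of the platform's centre. All within 6 mm of resting height and 0.12 rad of upright, released, at rest (x of beaker_l_mid in the frame of tub_floor between -0.08 and 0.08 m and y of beaker_l_mid in the frame of tub_floor between -0.096 and 0.096 m and z of beaker_l_mid in the frame of tub_floor between 0.028 and 0.04 m and angle between each of beaker_l_mid, beaker_s_mid, bottle_l_mid, bottle_s_mid, stain_box_mid's own z axis and vertical below 0.12 rad and linear speed of each of beaker_l, beaker_s, bottle_l, bottle_s, stain_box below 0.02 m/s and angular speed of each of beaker_l, beaker_s, bottle_l, bottle_s, stain_box below 0.2 rad/s and x of beaker_s_mid in the frame of tub_floor between -0.08 and 0.08 m and y of beaker_s_mid in the frame of tub_floor between -0.096 and 0.096 m and z of beaker_s_mid in the frame of tub_floor between 0.022 and 0.034 m and x of bottle_l_mid in the frame of tray_floor between -0.08 and 0.08 m and y of bottle_l_mid in the frame of tray_floor between -0.096 and 0.096 m and z of bottle_l_mid in the frame of tray_floor between 0.034 and 0.046 m and x of bottle_s_mid in the frame of tray_floor between -0.08 and 0.08 m and y of bottle_s_mid in the frame of tray_floor between -0.096 and 0.096 m and z of bottle_s_mid in the frame of tray_floor between 0.026 and 0.038 m and x of stain_box_mid in the frame of platform between -0.07 and 0.07 m and y of stain_box_mid in the frame of platform between -0.084 and 0.084 m and z of stain_box_mid in the frame of platform between 0.012 and 0.024 m); the robot touches nothing.
It fails at once if a beaker, a bottle or the box is dropped: it falls free of the fingers faster than 0.7 m/s (a fall of about 25 mm) ((linear speed of beaker_l above 0.7 m/s and contact force between the fingers and beaker_l below 0.05 N) or (linear speed of beaker_s above 0.7 m/s and contact force between the fingers and beaker_s below 0.05 N) or (linear speed of bottle_l above 0.7 m/s and contact force between the fingers and bottle_l below 0.05 N) or (linear speed of bottle_s above 0.7 m/s and contact force between the fingers and bottle_s below 0.05 N) or (linear speed of stain_box above 0.7 m/s and contact force between the fingers and stain_box below 0.05 N)).
It fails at once if the tip box is pushed more than 25 mm out of its place (distance of tip_box_mid from where it was at the start of the episode above 0.025 m).
It fails at once if the timer is pushed more than 25 mm out of its place (distance of timer_mid from where it was at the start of the episode above 0.025 m).
It also fails if it takes over 134 s, if anything falls off the work surface, if the arm or the gripper's body presses on something with over 40 N, if the wrist force passes 120 N, or if a joint passes its speed limit or range.

ROBOT

A 6-joint arm with a two-finger parallel gripper is mounted at the origin on the work surface. World frame = base frame: x ahead of the robot, y to its left, z up, the work surface at z = 0. Lengths are in m, angles in rad, forces in N, time in s.
With the tool pointing down it reaches from about 0.325 to 1 m from the base axis. Payload 5.1 kg.
Tool frame: the origin (TCP) lies midway between the tips of the shut fingers; the grasp point (between the pads) lies 19 mm behind it; z points along the fingers, y is the line along which they close (so a half turn about z gives the same grasp; the last joint's range is limited). The gripper opens to 85 mm and grips with 20 to 120 N. Pads are 22 mm wide; open, the fingers measure 114 mm over their backs; the gripper's body (76 mm by 85 mm) begins 54 mm behind the grasp point. The pads swing forward as they close: fully open they stand 13 mm farther back than shut.
Start: joints at [-1.377, 0.124, 1.65, -0, 1.367, -0.083], TCP at [0.178, -0.625, 0.231] pointing down, gripper open.
Joint ranges: [-2.61, 2.61], [-1.02, 2.33], [0.03, 2.71], [-1.35, 4.49], [0.32, 2.68], [-2.91, 2.91]. Speed limits (rad/s): [2.57, 2.57, 3.14, 3.14, 3.14, 3.14].

INTERFACE

Orientations are given as [roll, pitch, yaw] about the fixed x, y, z axes, in that order (R = Rz(yaw) Ry(pitch) Rx(roll)).
In Python, from bench import env, imaging gives the robot as it stands.
- The arm moves only by the tool servo_tool, never from a script. Its argument "targets" is a list that holds one entry, the list of rows, each a list of 5 numbers: the finger opening in cm, from 0 to 8.54, then the shift along the tool's x, y, z in cm, then the turn about the tool's z in degrees. In form: [[[claw, dx, dy, dz, yaw], ...]]. A call has 1 to 12 rows; each row is the pose to reach, as a shift and turn from the pose commanded when the call began, along the tool's axes at that moment; what a row does not reach only later rows make up. A row lasts 1/8 s, in which the tool goes at most 62.5 mm and 10.7 degrees, less where a joint would pass 70% of its speed; a pose out of reach is approached as far as the arm can. A call with a gripper value outside its range is refused whole. The fingers move at their own pace and stop on an object; the grip force is fixed at half the most. Time passes only in rows, so rows that repeat a pose let the fingers close. It gives the time, the measured TCP pose, the force, the opening and the grip force at its end, in the units of the state.
- env.read_state(): the state, without advancing time (a new reading comes with each control period).
- imaging.read_camera(name): name is "side" or "top"; returns a dict with "image" (420x560x3 uint8, blue, green, red), "vfov" (degrees; the focal length in pixels is half the picture's height over the tangent of half this angle, whatever the lens; pixels are square), "cx", "cy" (the principal point, pixels), "T" (4x4, takes a point from camera to world coordinates). Camera axes: x right, y down, z forward; pixel columns grow to the right and rows downward; lengths in m; the calibration is good to about 2 mm. A picture is of the moment at which its call begins. There is no depth.
- env.finish_job(): hands the job in; it is judged then, once.
The state is a dict: "t": time; "q": joint angles; "joint_velocities": joint speeds; "effort": joint torques, N m; "tcp_pos": TCP position; "tcp_rot": TCP orientation; "force": force on the tool from outside, world axes, zero at the start; "wrist_torque": the same for the moment, N m; "width": finger opening in m; "grip_force": force on a finger pad.
Only numpy, scipy, OpenCV 4.12 (cv2) and the standard library are available. Lean on these libraries where they do the work, as an engineer would, in place of code of your own. Each camera call takes 0.05 s, during which the arm holds its last target. There are 200 camera calls.

## Working session

There is one attempt and no reset: what is moved stays moved. The work goes in short steps, Python scripts to look and compute and a tool call to move; the robot and the scene stay as the last step left them, time stands still between calls to the robot, and variables do not carry over. Pictures are saved under pics/ and viewed, at most 14 in all, crops included, and the job is handed in when it is done.

Besides the shell and the picture viewer there is one more tool, called after ">>>" as name([rows], argument=value, ...), one row to a line, values as JSON. servo_tool: Moves the arm, as the interface text tells. Its arguments: {"type":"object","properties":{"targets":{"type":"array"}},"required":["targets"]}

```bash
ls; mkdir -p pics; python3 - <<'E'
from bench import env, imaging
import cv2
s=env.read_state(); print(s['t'],s['tcp_pos'],s['tcp_rot'],s['width'])
for n in('side','top'):
    c=imaging.read_camera(n); cv2.imwrite(f'pics/{n}0.png',c['image']); print(n,c['vfov'],c['cx'],c['cy'],c['T'])
E
```

```text
pics
0.0 [ 0.17748241 -0.6246461   0.23003007] [-3.13947002e+00 -1.60010064e-04  2.76794782e-01] 0.08486094309373036
side 47.49473834582852 281.040154879696 207.43452117794877 [[-0.72018687 -0.48299775  0.49804021 -0.01440324]
 [-0.69341381  0.4777919  -0.53934422  0.60959618]
 [ 0.02254247 -0.73377658 -0.67901676  0.8778285 ]
 [ 0.          0.          0.          1.        ]]
top 47.95998596121858 276.53541811620045 211.10301133454192 [[-0.0174981  -0.99363111  0.111315    0.41704065]
 [-0.99933883  0.02092921  0.02972998 -0.01884868]
 [-0.03187037 -0.11072119 -0.99334037  1.21323312]
 [ 0.          0.          0.          1.        ]]
```

View pics/top0.png

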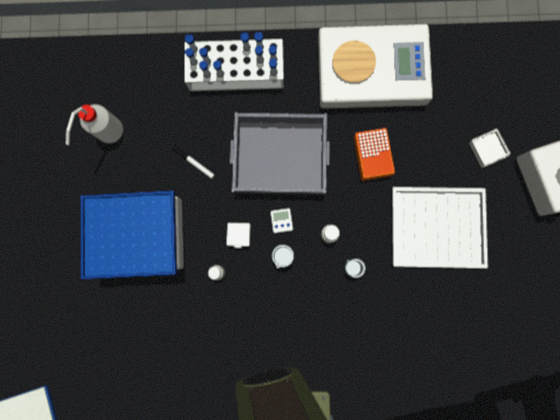

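View pics/side0.png

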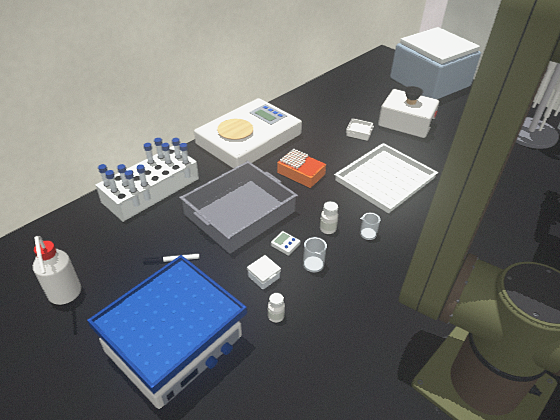

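The top view shows:
- Tub at (281,153)
- Tray at (440,228)
- Platform at (128,235)
- Staining box at (238,235)
- Large beaker at (283,257)
- Small beaker at (356,268)
- Large bottle at (331,233)
- Small bottle at (216,272)
- Timer at (281,220)
- Tip box at (375,154)

The side view agrees. I'll enlarge both.

```bash
python3 - <<'E'
import cv2
a=cv2.imread('pics/top0.png')[200:290,200:380]; cv2.imwrite('pics/topc.png',cv2.resize(a,None,fx=4.4,fy=4.4,interpolation=cv2.INTER_CUBIC))
a=cv2.imread('pics/side0.png')[195:330,235:395]; cv2.imwrite('pics/sidec.png',cv2.resize(a,None,fx=4.4,fy=4.4,interpolation=cv2.INTER_CUBIC))
E
```

```text
(no output)
```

View pics/topc.png

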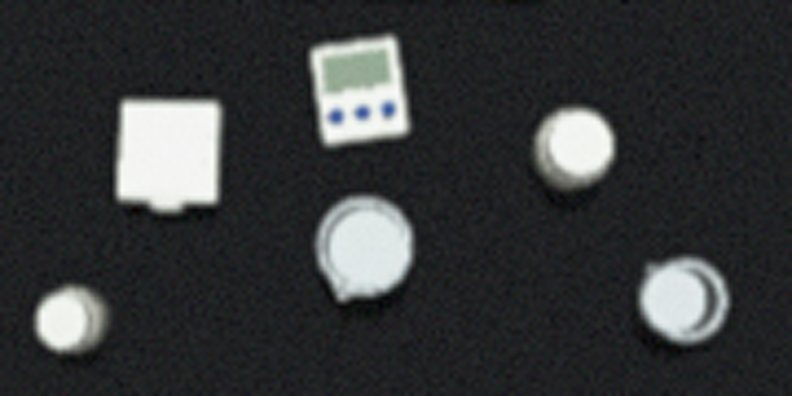

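View pics/sidec.png

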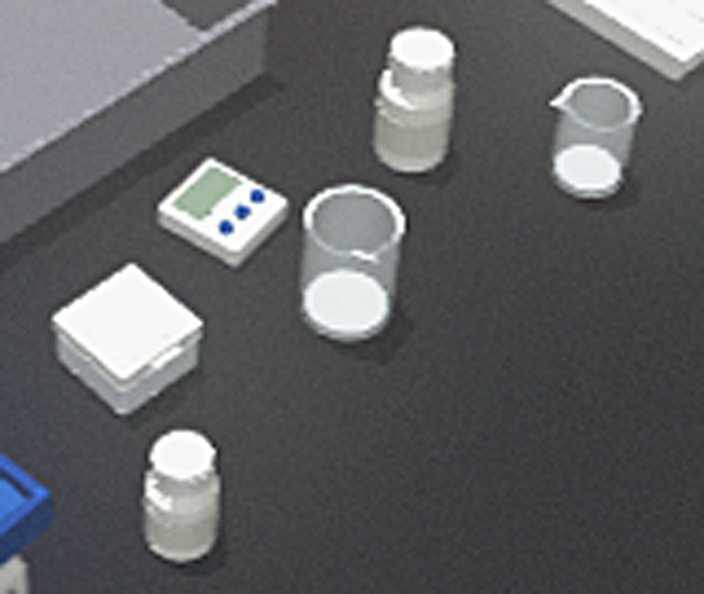

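Crop readings, top view:
- Box lid centre (169,152)
- Large bottle cap (581,143)
- Small bottle cap (67,321)
- Large beaker rim (366,247)
- Small beaker rim (686,300)

Side view, same order: (128,323), (422,48), (184,456), (354,222), (599,104).

```bash
cat > h.py <<'E'
from bench import env, imaging
import cv2, numpy as np
def world(c,u,v,z):
    f=210/np.tan(np.radians(c['vfov']/2)); T=c['T']
    d=T[:3,:3]@[(u-c['cx'])/f,(v-c['cy'])/f,1]
    return (T[:3,3]+d*(z-T[2,3])/d[2])[:2]
E
python3 - <<'E'
from h import *
t=imaging.read_camera('top'); s=imaging.read_camera('side')
g=lambda p,o:[(p[i]+.5)/4.4-.5+o[i] for i in(0,1)]
for n,z,a,b in [('box',.036,(169,152),(128,323)),('botL',.08,(581,143),(422,48)),('botS',.064,(67,321),(184,456)),('beaL',.068,(366,247),(354,222)),('beaS',.056,(686,300),(599,104)),]:
    print(n,world(t,*g(a,(200,200)),z).round(4),world(s,*g(b,(235,195)),z).round(4))
P=[world(t,*g(p,(200,200)),.036) for p in [(120,99),(221,100),(218,205),(116,203)]];print('boxcorners',np.round(P,4))
for n,z,q in [('tub',.06,[(235,115),(327,115),(326,194),(233,193)]),('tray',.022,[(393,188),(486,188),(487,267),(394,267)]),('plat',.116,[(81,196),(174,192),(176,276),(81,278)]),('timer',.016,[(270.5,211),(290,208),(293,230),(273.5,233)]),('tip',.045,[(356,132),(387,129),(394,174),(363,180)])]:
    P=np.array([world(t,*p,z) for p in q]);print(n,P.mean(0).round(3),P.round(3).tolist())
E
```

```text
box [0.4929 0.1138] [0.4897 0.1157]
botL [ 0.4906 -0.1161] [ 0.4892 -0.1165]
botS [0.399  0.1679] [0.3962 0.1706]
beaL [0.4366 0.0022] [0.4357 0.0026]
beaS [ 0.4045 -0.1732] [ 0.4037 -0.1735]
boxcorners [[0.5238 0.1416]
 [0.522  0.0839]
 [0.4623 0.0862]
 [0.4645 0.1443]]
tub [0.69  0.004] [[0.792, 0.116], [0.786, -0.115], [0.586, -0.107], [0.594, 0.123]]
tray [ 0.502 -0.391] [[0.603, -0.279], [0.598, -0.512], [0.401, -0.501], [0.404, -0.273]]
plat [0.491 0.364] [[0.586, 0.479], [0.591, 0.256], [0.393, 0.25], [0.393, 0.473]]
timer [0.527 0.004] [[0.552, 0.032], [0.558, -0.018], [0.502, -0.024], [0.495, 0.026]]
tip [ 0.688 -0.233] [[0.745, -0.188], [0.75, -0.266], [0.635, -0.278], [0.621, -0.201]]
```

The two views agree to about 3 mm. Plan: tool yaw 0 throughout, so fingers close along world y. I'll start above the small beaker.

>>> servo_tool([
  [[8.5,3.41,-3.72,0.8,2],[8.5,6.82,-7.44,1.6,4],[8.5,10.24,-11.17,2.4,6],[8.5,13.65,-14.89,3.2,8],[8.5,17.06,-18.61,4,10],[8.5,20.47,-22.33,4.8,12],[8.5,23.88,-26.05,5.6,14],[8.5,27.3,-29.78,6.4,15.9],[8.5,30.7,-33.5,7.2,15.9],[8.5,34.12,-37.22,8,15.9],[8.5,34.12,-37.22,8,15.9]],
])

```text
t: 1.58
tcp_pos: [0.4044, -0.1711, 0.1504]
tcp_rot: [-3.14, 0.001, 0.005]
force: [-0.3, -0.8, 0.4]
width: 0.085
grip_force: 0.0
```

>>> servo_tool([
  [[8.5,0,0,4,0],[8.5,0,0,8,0],[8.5,0,0,11,0],[8.5,0,0,13,0],[8.5,0,0,13.8,0],[8.5,0,0,13.8,0],[3,0,0,13.8,0],[3,0,0,13.8,0],[3,0,0,13.8,0],[3,0,0,13.8,0],[3,0,0,13.8,0]],
])

```text
t: 2.95
tcp_pos: [0.4051, -0.1745, 0.0145]
tcp_rot: [3.14, -0.002, -0.001]
force: [-0.5, -0.8, 6.1]
width: 0.0406
grip_force: 60.8
```

>>> servo_tool([
  [[3,0,0,-3,0],[3,0,0,-8,0],[3,0,0,-12,0],[3,0,0,-14,0],[3,4,-2,-14,0],[3,9,-4,-14,0],[3,14,-6,-14,0],[3,19,-8.5,-14,0],[3,24,-10.5,-14,0],[3,28.5,-12.5,-14,0],[3,32.5,-14.3,-14,0],[3,32.5,-14.3,-14,0]],
])

```text
t: 4.45
tcp_pos: [0.7304, -0.0297, 0.1516]
tcp_rot: [-3.141, 0.002, 0.002]
force: [-0.6, -0.4, 0.5]
width: 0.0408
grip_force: 60.6
```

```bash
python3 - <<'E'
from h import *
s=env.read_state();print(s['tcp_pos'],s['tcp_rot'],s['width'],s['grip_force'])
a=imaging.read_camera('side')['image']; cv2.imwrite('pics/side1.png',a)
E
```

```text
[ 0.73041489 -0.02967964  0.15157368] [-3.14123102e+00  1.60685257e-03  1.53511061e-03] 0.0407869538752108 60.558681059628725
```

View pics/side1.png

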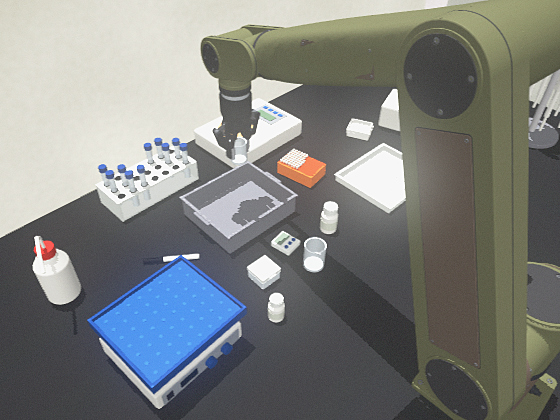

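The beaker is held upright over the tub at (240,152). I'll lower and release it.

>>> servo_tool([
  [[3,0,0,4,0],[3,0,0,8,0],[3,0,0,11,0],[3,0,0,12.5,0],[3,0,0,13.1,0],[3,0,0,13.4,0],[3,0,0,13.4,0],[3,0,0,13.4,0]],
])

```text
t: 5.5
tcp_pos: [0.73, -0.0313, 0.0206]
tcp_rot: [3.141, -0.002, -0.001]
force: [-0.3, 1.0, -0.1]
width: 0.0406
grip_force: 60.6
```

>>> servo_tool([
  [[3,0,0,0.2,0],[3,0,0,0.2,0],[7,0,0,0.2,0],[7,0,0,0.2,0],[7,0,0,0.2,0],[7,0,0,0.2,0],[7,0,0,-3,0],[8.5,0,0,-8,0],[8.5,0,0,-13,0],[8.5,0,0,-13,0]],
])

```text
t: 6.75
tcp_pos: [0.7328, -0.0316, 0.1568]
tcp_rot: [3.14, -0.012, -0.001]
force: [-0.5, 0.2, 0.4]
width: 0.0851
grip_force: 0.0
```

>>> servo_tool([
  [[8.5,-4,1.4,0,0],[8.5,-9,3.2,0,0],[8.5,-14,5,0,0],[8.5,-19,6.8,0,0],[8.5,-23,8.2,0,0],[8.5,-24,8.6,0,0],[8.5,-24,8.6,0,0],[8.5,-24,8.6,0,0]],
])

```text
t: 7.75
tcp_pos: [0.4901, -0.1169, 0.1494]
tcp_rot: [-3.141, -0.0, -0.0]
force: [-0.6, -0.7, -0.0]
width: 0.0852
grip_force: 0.0
```

>>> servo_tool([
  [[8.5,0,0,4,0],[8.5,0,0,8,0],[8.5,0,0,11,0],[8.5,0,0,13,0],[8.5,0,0,13.8,0],[8.5,0,0,13.8,0],[3,0,0,13.8,0],[3,0,0,13.8,0],[3,0,0,13.8,0],[3,0,0,13.8,0],[3,0,0,13.8,0]],
])

```text
t: 9.12
tcp_pos: [0.49, -0.1173, 0.0124]
tcp_rot: [3.141, -0.002, -0.001]
force: [-0.8, 0.9, 5.9]
width: 0.0408
grip_force: 57.7
```

>>> servo_tool([
  [[3,0,0,-3,0],[3,0,0,-7,0],[3,0,0,-10,0],[3,1,4,-10,0],[3,2,9,-10,0],[3,3,14,-10,0],[3,4,19,-10,0],[3,5.5,24,-10,0],[3,6,26.3,-10,0],[3,6,26.3,-8,0],[3,6,26.3,-5,0],[3,6,26.3,-3,0]],
])

```text
t: 10.62
tcp_pos: [0.5472, -0.3775, 0.0375]
tcp_rot: [-3.138, 0.004, 0.0]
force: [-0.6, -0.1, -1.5]
width: 0.0409
grip_force: 57.3
```

>>> servo_tool([
  [[3,0,0,1,0],[3,0,0,2,0],[3,0,0,2.4,0],[3,0,0,2.6,0],[3,0,0,2.6,0],[3,0,0,2.6,0]],
])

```text
t: 11.38
tcp_pos: [0.5495, -0.3805, 0.0165]
tcp_rot: [3.141, -0.001, -0.001]
force: [-1.0, 1.2, 3.6]
width: 0.0409
grip_force: 57.6
```

>>> servo_tool([
  [[7,0,0,0,0],[7,0,0,0,0],[7,0,0,0,0],[7,0,0,0,0],[7,0,0,-3,0],[8.5,0,0,-8,0],[8.5,0,0,-12,0],[8.5,0,0,-13.6,0],[8.5,-1.5,-5,-13.6,0],[8.5,-3,-10,-13.6,0],[8.5,-4.5,-15,-13.6,0],[8.5,-6,-20,-13.6,0]],
])

```text
t: 12.88
tcp_pos: [0.4877, -0.1782, 0.1496]
tcp_rot: [-3.14, 0.002, -0.001]
force: [0.0, 0.5, -0.4]
width: 0.0849
grip_force: 0.0
```

>>> servo_tool([
  [[8.5,-1.5,-5,0,0],[8.5,-3,-10,0,0],[8.5,-4.5,-15,0,0],[8.5,-5.4,-18.2,0,0],[8.5,-5.4,-18.2,0,0],[8.5,-5.4,-18.2,0,0]],
])

```text
t: 13.62
tcp_pos: [0.435, 0.0017, 0.1506]
tcp_rot: [3.141, 0.001, -0.001]
force: [-0.6, -0.0, 0.1]
width: 0.085
grip_force: 0.0
```

```bash
python3 - <<'E'
from h import *
a=imaging.read_camera('side')['image']; cv2.imwrite('pics/side2.png',a)
E
```

```text
(no output)
```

View pics/side2.png

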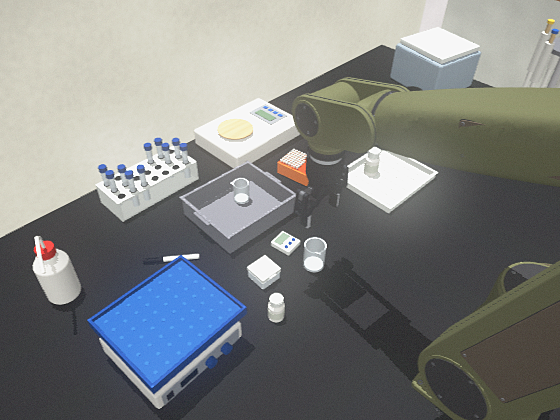

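The small beaker stands in the tub at (241,190) and the large bottle in the tray at (373,163). Next is the large beaker.

>>> servo_tool([
  [[8.5,0,0,4,0],[8.5,0,0,8,0],[8.5,0,0,11,0],[8.5,0,0,12.8,0],[8.5,0,0,13.2,0],[8.5,0,0,13.2,0],[4,0,0,13.2,0],[4,0,0,13.2,0],[4,0,0,13.2,0],[4,0,0,13.2,0],[4,0,0,13.2,0]],
])

```text
t: 15.05
tcp_pos: [0.4365, 0.0019, 0.0206]
tcp_rot: [3.141, -0.003, -0.001]
force: [-0.1, -1.2, 6.6]
width: 0.0491
grip_force: 62.2
```

>>> servo_tool([
  [[4,0,0,-3,0],[4,0,0,-8,0],[4,0,0,-12,0],[4,0,0,-13,0],[4,4,-0.5,-13,0],[4,9,-1.2,-13,0],[4,14,-2,-13,0],[4,18,-2.5,-13,0],[4,21.4,-2.8,-13,0],[4,21.4,-2.8,-12,0],[4,21.4,-2.8,-8,0],[4,21.4,-2.8,-4,0]],
])

```text
t: 16.55
tcp_pos: [0.6473, 0.0299, 0.0566]
tcp_rot: [-3.142, 0.003, -0.001]
force: [0.1, 0.1, -0.5]
width: 0.0491
grip_force: 62.0
```

>>> servo_tool([
  [[4,0,0,2,0],[4,0,0,3,0],[4,0,0,3.4,0],[4,0,0,3.6,0],[4,0,0,3.6,0],[4,0,0,3.6,0]],
])

```text
t: 17.3
tcp_pos: [0.6502, 0.0298, 0.0247]
tcp_rot: [3.142, -0.002, -0.001]
force: [0.8, 0.1, 1.9]
width: 0.0492
grip_force: 62.1
```

>>> servo_tool([
  [[7.5,0,0,0,0],[7.5,0,0,0,0],[7.5,0,0,0,0],[7.5,0,0,0,0],[7.5,0,0,-3,0],[8.5,0,0,-8,0],[8.5,0,0,-12.8,0],[8.5,0,0,-12.8,0],[8.5,-4,-2.2,-12.8,0],[8.5,-9,-5,-12.8,0],[8.5,-14,-7.7,-12.8,0],[8.5,-19,-10.5,-12.8,0]],
])

```text
t: 18.8
tcp_pos: [0.457, 0.1355, 0.1499]
tcp_rot: [3.142, 0.002, -0.001]
force: [0.3, 1.7, -0.3]
width: 0.085
grip_force: 0.0
```

>>> servo_tool([
  [[8.5,-4,-2.2,0,0],[8.5,-6.2,-3.4,0,0],[8.5,-6.2,-3.4,3,0],[8.5,-6.2,-3.4,8,0],[8.5,-6.2,-3.4,12,0],[8.5,-6.2,-3.4,14.4,0],[8.5,-6.2,-3.4,14.4,0],[2.5,-6.2,-3.4,14.4,0],[2.5,-6.2,-3.4,14.4,0],[2.5,-6.2,-3.4,14.4,0],[2.5,-6.2,-3.4,14.4,0],[2.5,-6.2,-3.4,14.4,0]],
])

```text
t: 20.3
tcp_pos: [0.3987, 0.1694, 0.0088]
tcp_rot: [-3.141, -0.003, -0.001]
force: [-0.7, 0.2, 6.7]
width: 0.0329
grip_force: 60.0
```

>>> servo_tool([
  [[2.5,0,0,-3,0],[2.5,0,0,-8,0],[2.5,0,0,-12,0],[2.5,0,4,-12,0],[2.5,0.5,9,-12,0],[2.5,1,14,-12,0],[2.5,1.5,19,-12,0],[2.5,2,24,-12,0],[2.5,2.5,29,-12,0],[2.5,3,34,-12,0],[2.5,3.5,39,-12,0],[2.5,4,44,-12,0]],
])

```text
t: 21.8
tcp_pos: [0.4367, -0.2726, 0.1272]
tcp_rot: [-3.141, 0.0, -0.001]
force: [2.0, 0.1, -0.1]
width: 0.0335
grip_force: 59.7
```

>>> servo_tool([
  [[2.5,0.5,4,0,0],[2.5,1,8,0,0],[2.5,1.2,10.9,0,0],[2.5,1.2,10.9,2,0],[2.5,1.2,10.9,6,0],[2.5,1.2,10.9,9,0],[2.5,1.2,10.9,10.8,0],[2.5,1.2,10.9,11.4,0],[2.5,1.2,10.9,11.6,0],[2.5,1.2,10.9,11.6,0],[2.5,1.2,10.9,11.6,0]],
])

```text
t: 23.18
tcp_pos: [0.4496, -0.3801, 0.0128]
tcp_rot: [3.141, -0.001, -0.0]
force: [-2.2, 2.0, 5.3]
width: 0.0335
grip_force: 60.4
```

>>> servo_tool([
  [[6.5,0,0,0,0],[6.5,0,0,0,0],[6.5,0,0,0,0],[6.5,0,0,0,0],[6.5,0,0,-3,0],[8.5,0,0,-8,0],[8.5,0,0,-13,0],[8.5,0,0,-14,0],[8.5,0.4,-5,-14,0],[8.5,0.8,-10,-14,0],[8.5,1.2,-15,-14,0],[8.5,1.6,-20,-14,0]],
])

```text
t: 24.68
tcp_pos: [0.4644, -0.1782, 0.1501]
tcp_rot: [-3.141, 0.001, -0.001]
force: [1.4, -0.0, 0.3]
width: 0.0851
grip_force: 0.0
```

>>> servo_tool([
  [[8.5,0.4,-5,0,0],[8.5,0.8,-10,0,0],[8.5,1.2,-15,0,0],[8.5,1.6,-20,0,0],[8.5,2,-25,0,0],[8.5,2.5,-29.5,0,2.2],[8.5,2.5,-29.5,0,2.2],[8.5,2.5,-29.5,0,2.2]],
])

```text
t: 25.68
tcp_pos: [0.4897, 0.1147, 0.1504]
tcp_rot: [3.141, 0.002, -0.039]
force: [-1.2, -0.2, -0.5]
width: 0.0852
grip_force: 0.0
```

```bash
python3 - <<'E'
from h import *
s=env.read_state();print(s['tcp_pos'],s['tcp_rot'])
a=imaging.read_camera('side')['image']; cv2.imwrite('pics/side3.png',a)
E
```

```text
[0.48973726 0.11466466 0.15040462] [ 3.14090588e+00  1.60214562e-03 -3.85005183e-02]
```

View pics/side3.png

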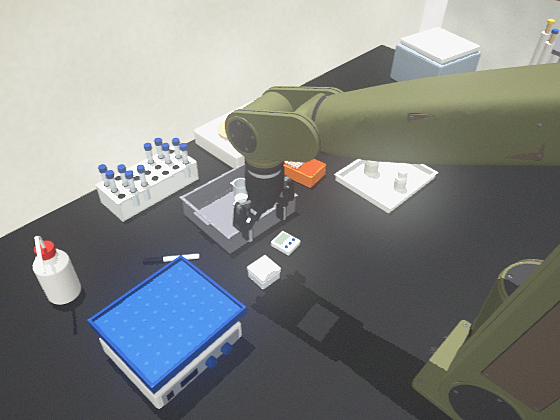

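Both bottles stand in the tray at (372,165) and (401,180), and the gripper is above the staining box. I'll grip the box.

>>> servo_tool([
  [[8.5,0,0,4,0],[8.5,0,0,8,0],[8.5,0,0,12,0],[8.5,0,0,14,0],[8.5,0,0,14.8,0],[8.5,0,0,14.8,0],[4.5,0,0,14.8,0],[4.5,0,0,14.8,0],[4.5,0,0,14.8,0],[4.5,0,0,14.8,0],[4.5,0,0,14.8,0]],
])

```text
t: 27.1
tcp_pos: [0.4918, 0.1151, 0.0049]
tcp_rot: [-3.141, -0.003, -0.039]
force: [-0.1, -0.3, 6.1]
width: 0.0551
grip_force: 64.0
```

>>> servo_tool([
  [[4.5,0,0,-3,0],[4.5,0,0,-8,0],[4.5,0,0,-13,0],[4.5,0,0,-17,0],[4.5,0,0,-17,0],[4.5,0,0,-17,0]],
])

```text
t: 27.85
tcp_pos: [0.4894, 0.1149, 0.1721]
tcp_rot: [3.141, 0.002, -0.039]
force: [-0.8, 1.0, -1.0]
width: 0.0548
grip_force: 63.7
```

>>> servo_tool([
  [[4.5,-0.2,-4,0,0],[4.5,-0.4,-9,0,0],[4.5,-0.6,-14,0,0],[4.5,-0.8,-19,0,0],[4.5,-0.9,-23,0,0],[4.5,-0.9,-24.9,0,0],[4.5,-0.9,-24.9,2,0],[4.5,-0.9,-24.9,4,0],[4.5,-0.9,-24.9,5.2,0],[4.5,-0.9,-24.9,5.6,0],[4.5,-0.9,-24.9,5.6,0],[4.5,-0.9,-24.9,5.6,0]],
])

```text
t: 29.35
tcp_pos: [0.4917, 0.3643, 0.1184]
tcp_rot: [-3.141, -0.001, -0.039]
force: [-0.5, -0.6, -1.0]
width: 0.0547
grip_force: 63.9
```

>>> servo_tool([
  [[4.5,0,0,0.3,0],[4.5,0,0,0.5,0],[4.5,0,0,0.6,0],[4.5,0,0,0.6,0]],
])

```text
t: 29.85
tcp_pos: [0.4912, 0.3643, 0.113]
tcp_rot: [-3.141, -0.0, -0.039]
force: [-4.5, -1.4, 6.9]
width: 0.0549
grip_force: 64.5
```

Contact with the mat. Release and rise.

>>> servo_tool([
  [[8,0,0,0,0],[8,0,0,0,0],[8,0,0,0,0],[8,0,0,0,0],[8.5,0,0,-3,0],[8.5,0,0,-8,0],[8.5,0,0,-13,0],[8.5,-2,5,-13,0],[8.5,-4,10,-13,0],[8.5,-6,15,-13,0],[8.5,-6,20,-13,0],[8.5,-6,20,-13,0]],
])

```text
t: 31.35
tcp_pos: [0.4231, 0.1644, 0.2415]
tcp_rot: [3.142, -0.001, -0.043]
force: [0.3, 0.2, -1.1]
width: 0.0853
grip_force: 0.0
```

```bash
python3 - <<'E'
from h import *
a=imaging.read_camera('side')['image']; cv2.imwrite('pics/side4.png',cv2.resize(a[100:400,50:450],None,fx=2,fy=2)[:600])
cv2.imwrite('pics/top4.png',imaging.read_camera('top')['image'])
E
```

```text
(no output)
```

View pics/side4.png

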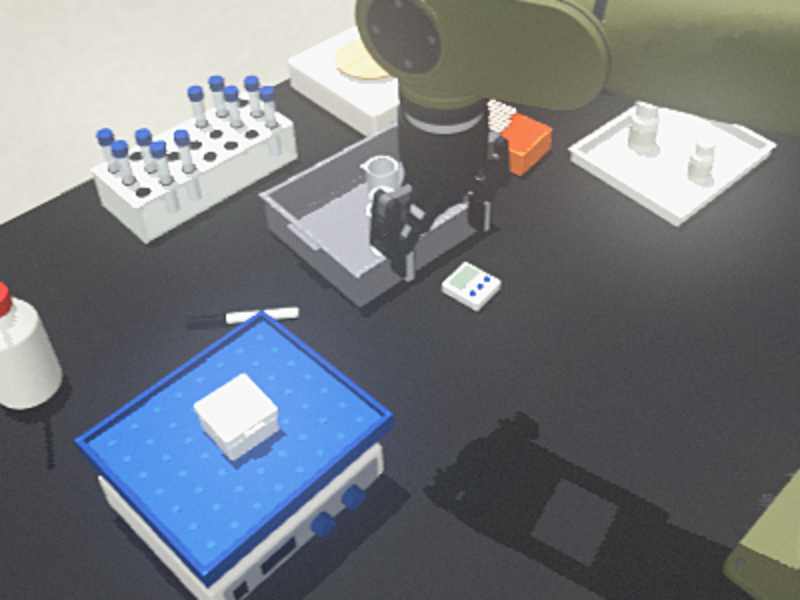

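View pics/top4.png

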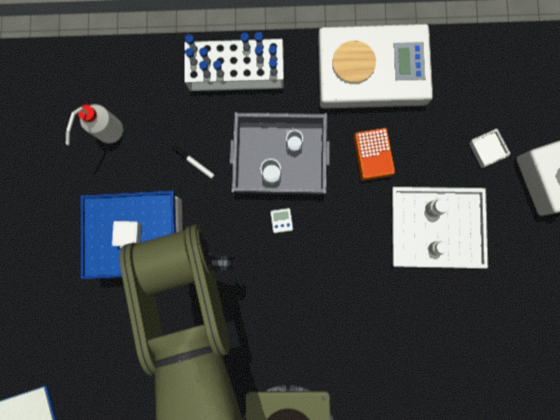

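The box lies flat on the platform at top-view (126,235), inside the rim. The beakers stand in the tub at (294,140) and (272,171), the bottles in the tray at (438,207) and (438,248). The timer at (282,220) and tip box at (375,154) have not moved.

```bash
python3 -c "
from bench import env
print(env.finish_job())"
```

```text
the job is handed in; nothing more can be done
None
```

I handed the job in at about 31 s: the last pictures show both beakers standing in the tub, both bottles in the tray, the box flat on the rocker platform inside its rim, and the tip box and timer unmoved; the hand-in returned no verdict.

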